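# Seat the film-gate plate on its register pins

## Task

Make the gate register on the film bench ready: first take the setting block that was left standing on the lifter and put it back upright, fully down, in its own slot, the one of the three stands whose pocket fits it and carries the same two dots. Then slide the gate plate along the lifter until it is against both stops, so that its holes are over the two pins, and press it down until it lies flush on its rest pads with the pins through it. Leave the other things on the bench where they are.

Things in the scene. Friction and masses are not known exactly. Their poses are not given: they have to be found in the camera images.
- register: Fixed dark steel base of the gate register, 215 x 200 x 12 mm, reaching from its x -135 to +80 and y -100 to +100 mm; origin on the table under the middle of the plate's home place; x points away from the robot (within 0.2 rad), y left, z up. Four round rest pads, 18 mm wide, tops at z 22, at x +-36, y +-62. Near and right sides are open.
- far_stop (a point): Middle of the plate-side face of the far stop, a grey bar along y across the far side of the register, 130 mm long, 14 mm thick: face at register x +50.5 mm, y -65 to +65, top z 46 mm.
- left_stop (a point): Middle of the plate-side face of the left stop, a grey bar along x on the left of the register, 50 mm long, 14 mm thick: face at register y +75.5 mm, x -25 to +25, top z 46 mm.
- home (a point): The centre of the plate's underside when it is home: at x 0, y 0, z 22 mm of the register; register axes.
- pin0 (a point): Top centre (z 36 mm) of the thicker pin, 12 mm in diameter with a 5 mm tapered tip, at register x 0, y +60 mm.
- pin1 (a point): Top centre (z 36 mm) of the thinner pin, 9 mm in diameter with a 5 mm tapered tip, at register x 0, y -60 mm.
- lifter (a joint): Travel (m) of the lifter, an aluminium fork carrying the plate: 0 raised (top 40 mm above the table, 4 mm above the pins), 0.018 when the plate rests on the pads. Moves straight down, stays put by friction; about 8 N presses it down. Its two bars, 8 mm thick, lie at register y +-30 to +-45, x -125 to +45 mm; between them a gap open down to the base from x -125 to 0, and a web from x 0 to +45.
- gate_plate: Loose aluminium plate, 100 (x) x 150 (y) x 12 mm, 0.43 kg; origin at the centre of its underside. Too wide to grasp: push its near and right edges. Starts on the raised lifter (underside 40 mm above the table; 22 when home, pins 2 mm proud), 40 to 60 mm short of the far stop, 15 to 35 of the left one, turned up to 0.12 rad. Film window 27 x 39 mm through it at x +22, y 0; solid at x -10, y 0.
- gate_plate_hole0 (a point): Mouth (top face) of the plate's larger hole, 15 mm in diameter, at plate x 0, y +60 mm; goes on pin0.
- gate_plate_hole1 (a point): Mouth (top face) of the plate's smaller hole, 12 mm in diameter, at plate x 0, y -60 mm; goes on pin1.
- block2: The loose steel setting block to put away: 20 (x) x 30 (y) x 60 (z) mm, 0.28 kg, two dots on its top; origin at the centre of its underside. It starts upright on the lifter, between the plate and the far stop, underside 40 mm above the table.
- block1: Smaller steel setting block, 20 x 22 x 60 mm, one dot, standing in stand1; leave it.
- stand1: Fixed grey plastic stand for block1, 50 (x) x 66 (y) x 34 mm, origin at the centre of its underside; pocket 23 x 25 mm, occupied; one dot beside it.
- stand2: Fixed grey plastic stand for block2, 50 (x) x 66 (y) x 34 mm, origin at the centre of its underside; its pocket in the middle of the top is 23 (x) x 33 (y) mm, 24 mm deep with a 2 mm chamfer; empty; two dots beside it.
- slot2 (a point): Centre of the floor of stand2's pocket, 10 mm above the table; the block's underside rests here.
- stand3: Fixed grey plastic stand of the same outside size, for a larger block that is not here: pocket 23 x 43 mm, empty; three dots. Not the slot for block2.
- film_core: Bystander: green plastic film core, 75 mm across, 35 mm high, lying flat; origin at the centre of its underside.
- loupe: Bystander: black loupe, 48 mm across, 45 mm high; origin at the centre of its underside.
- film_can: Bystander: flat steel film can, 120 mm across, 28 mm high; origin at the centre of its underside.
- brush: Bystander: small dusting brush lying flat; origin at its underside.
Mind the look-alikes: they are no part of the job. What is shaped like the stand2 but purple is not meant. Leave any blue look-alike of the block2 alone.

How it is judged:
By the outcome, as a careful person would: the job done as asked, in the order asked, and still so for the second after the job is handed in, with the robot touching nothing.
It also fails if it takes over 67 s, if anything falls off the work surface, if the arm or the gripper's body presses on something with over 40 N, if the wrist force passes 120 N, or if a joint passes its speed limit or range.

## Robot

A 6-joint arm with a two-finger parallel gripper is mounted at the origin on the work surface. World frame = base frame: x ahead of the robot, y to its left, z up, the work surface at z = 0. Lengths are in mm, angles in rad, forces in N, time in s.
With the tool pointing down it reaches from about 275 to 750 mm from the base axis. Payload 10.2 kg.
Tool frame: the origin (TCP) lies between the finger pads; the fingertips stand 11 mm ahead of it and the grasp point (between the pads) lies 8 mm behind it; z points along the fingers, y is the line along which they close (so a half turn about z gives the same grasp; the last joint's range is limited). The gripper opens to 85 mm and grips with 20 to 120 N. Pads are 22 mm wide; open, the fingers measure 114 mm over their backs; the gripper's body (76 mm by 85 mm) begins 54 mm behind the grasp point. The pads swing forward as they close: fully open they stand 13 mm farther back than shut.
Start: joints at [-1.483, 0.313, 1.498, -0, 1.331, -0.223], TCP at [160.543, -499.857, 242.294] pointing down, gripper open.
Joint ranges: [-2.94, 2.94], [-0.97, 2.17], [0.19, 2.56], [-1.23, 4.37], [0.02, 3.11], [-2.88, 2.88]. Speed limits (rad/s): [2.39, 2.39, 3.01, 3.14, 3.14, 3.14].

## Interface

Orientations are given as a unit quaternion [w, x, y, z].
In Python, from rig import sense, eyes, finish_job gives the robot as it stands.
- The arm moves only by the shell command python3 -m jog 'ROWS' [FORCE]. ROWS is JSON, a list of rows, each a list of 7 numbers: the shift along the tool's x, y, z in m, then the turn, a rotation vector about the tool's x, y, z in rad, then the finger opening in m, from 0 to 0.0854. In form: [[dx, dy, dz, rx, ry, rz, gripper], ...]. A call has 1 to 5 rows; each row shifts and turns the commanded pose from where the row before left it, along the tool's axes as they then stand; what a row does not reach is not made up. A row lasts 1/10 s, in which the tool goes at most 50 mm and 8.59 degrees, less where a joint would pass 70% of its speed; a pose out of reach is approached as far as the arm can. A call is refused whole if a number of a shift passes 0.05 or a number of a turn 0.15, either way. A call with a gripper value outside its range is refused whole. The fingers move at their own pace and stop on an object; FORCE is the grip in N (left out, the last holds). Time passes only in rows, so rows that do not move let the fingers close. It gives the time, the measured TCP pose, the force, the opening and the grip force at its end, in the units of the state.
- sense(): the state, without advancing time (a new reading comes with each control period).
- eyes.capture(name): name is "scene" or "top" or "wrist"; returns the picture (480x640x3 uint8, red, green, blue); there is no depth.
- eyes.calibration(name): a dict with "fx", "fy", "cx", "cy" (pixels), "cam_to_world" (4x4, takes a point from camera to world coordinates); the wrist camera has in their place "mount" (4x4, takes a point from camera to tool coordinates, whose origin is the TCP and whose axes are the flange's). Camera axes: x right, y down, z forward; pixel columns grow to the right and rows downward; lengths in mm; the calibration is good to about 2 mm. A picture is of the moment at which its call begins: read the wrist's pose just before it. calibration takes no time and is no camera call.
- finish_job(): hands the job in; it is judged then, once.
The state is a dict: "time_s": time; "joints": joint angles; "dq": joint speeds; "tau": joint torques, N m; "eef_pos": TCP position; "ee_rot": TCP orientation; "force": force on the tool from outside, world axes, zero at the start; "wrist_torque": the same for the moment, N m; "grip_width": opening from 0.0 (shut) to 1.0 (fully open); "grip_force": force on a finger pad.
Only numpy, scipy, OpenCV 4.12 (cv2) and the standard library are available. Lean on these libraries where they do the work, as an engineer would, in place of code of your own. Each camera call takes 0.05 s, during which the arm holds its last target. There are 200 camera calls.

## Working session

There is one attempt and no reset: what is moved stays moved. The work goes in short steps, Python scripts to look and compute and a shell command to move; the robot and the scene stay as the last step left them, time stands still between calls to the robot, and variables do not carry over. Pictures are saved under pics/ and viewed, at most 10 in all, crops included, and the job is handed in when it is done.

```bash
mkdir -p pics; ls
python3 - <<'E'
from rig import sense, eyes
import cv2,numpy as np
np.set_printoptions(precision=4,suppress=True)
for n in("top","scene"):
    cv2.imwrite(f"pics/{n}0.png",eyes.capture(n)[:,:,::-1]); c=eyes.calibration(n); print(n,c)
print(eyes.calibration("wrist")); s=sense(); print(s)
E
```

```text
pics
top {'fx': 438.77320551090514, 'fy': 438.77320551090514, 'cx': 317.14274871006097, 'cy': 246.56675350077245, 'cam_to_world': array([[  0.0128,  -0.9893,   0.1453, 395.8618],
       [ -0.9994,  -0.0079,   0.0346,   1.6068],
       [ -0.0331,  -0.1457,  -0.9888, 979.4867],
       [  0.    ,   0.    ,   0.    ,   1.    ]])}
scene {'fx': 452.38309341819263, 'fy': 452.38309341819263, 'cx': 319.1062836781818, 'cy': 234.43912350576207, 'cam_to_world': array([[   0.6146,    0.6822,   -0.396 ,  939.3653],
       [   0.7888,   -0.5365,    0.3   , -305.288 ],
       [  -0.0078,   -0.4967,   -0.8679,  941.4585],
       [   0.    ,    0.    ,    0.    ,    1.    ]])}
{'fx': 432.6536115366663, 'fy': 432.6536115366663, 'cx': 325.07620225428155, 'cy': 240.96393915874717, 'mount': array([[   0.    ,   -0.9517,   -0.307 ,   78.5549],
       [   1.    ,   -0.0002,    0.0007,   -0.5591],
       [  -0.0007,   -0.307 ,    0.9517, -130.9324],
       [   0.    ,    0.    ,    0.    ,    1.    ]])}
{'time_s': 0.1, 'joints': array([-1.4834,  0.3134,  1.4984,  0.    ,  1.331 , -0.2235]), 'dq': array([-0.0007, -0.0025, -0.0001,  0.0023,  0.0004, -0.0009]), 'tau': array([  0.0037, -41.2897, -26.0138,  -0.0001,   0.0031,  -0.    ]), 'eef_pos': array([ 160.5367, -499.6244,  241.7876]), 'ee_rot': array([-0.0006,  0.9879,  0.1548,  0.0001]), 'force': array([-0.2347,  0.7334,  0.3897]), 'wrist_torque': array([-0.0379, -0.    , -0.0137]), 'grip_force': 0.0, 'grip_width': 0.9987115129355808}
```

View pics/top0.png

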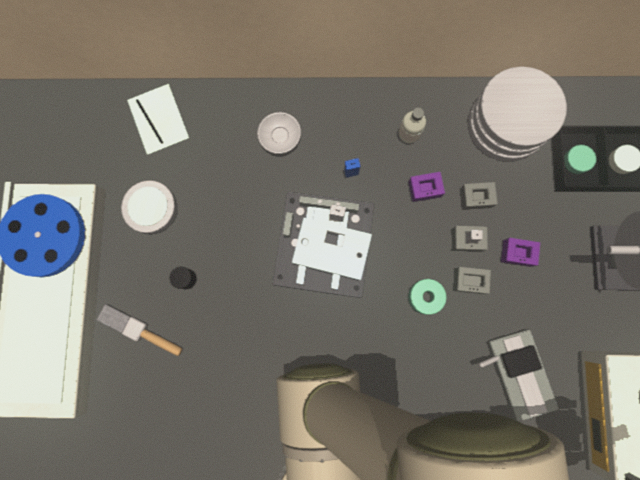

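View pics/scene0.png

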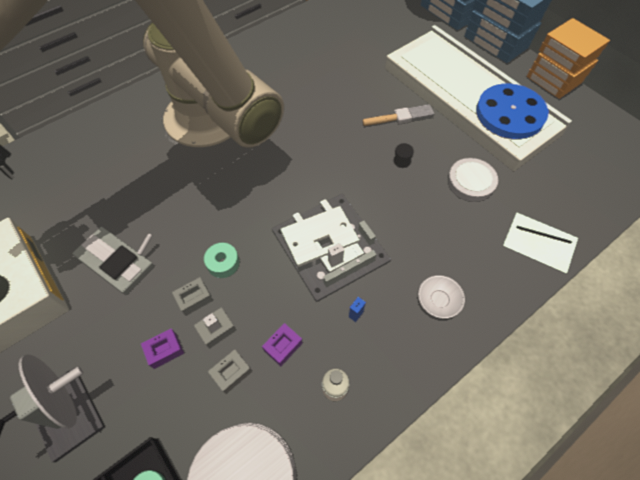

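Top view: the register is at about (325,245), with block2 on its lifter at (338,210). Candidates for block2 are the steel block at (338,210), the blue one at (352,167) and block1 at (475,236). Candidates for the slot are the grey stands at (480,195) and (474,280), plus purple ones at (427,186) and (522,251). I'll crop closer on these.

```bash
cat > h.py <<'E'
import numpy as np,cv2
from scipy.spatial.transform import Rotation as R
from rig import sense, eyes
np.set_printoptions(precision=3,suppress=True)
def rot(s): q=s['ee_rot']; return R.from_quat([q[1],q[2],q[3],q[0]])
def cam(n,s=None):
    c=eyes.calibration(n)
    if n!='wrist': return c,np.array(c['cam_to_world'])
    T=np.eye(4); T[:3,:3]=rot(s).as_matrix(); T[:3,3]=s['eef_pos']
    return c,T@np.array(c['mount'])
def p2w(n,uv,z,s=None):
    c,T=cam(n,s); d=T[:3,:3]@[(uv[0]-c['cx'])/c['fx'],(uv[1]-c['cy'])/c['fy'],1]
    return T[:3,3]+d*(z-T[2,3])/d[2]
def w2p(n,p,s=None):
    c,T=cam(n,s); q=T[:3,:3].T@(np.array(p)-T[:3,3]); return np.array([c['fx']*q[0]/q[2]+c['cx'],c['fy']*q[1]/q[2]+c['cy']])
E
python3 - <<'E'
from h import *
i=cv2.imread('pics/top0.png')
a=cv2.resize(i[175:305,265:385],None,fx=3.3,fy=4.6*3.3/4.6,interpolation=3); b=cv2.resize(i[175:305,450:500],None,fx=4.6,fy=4.6,interpolation=3)
o=np.zeros((600,640,3),np.uint8);o[:a.shape[0],:a.shape[1]]=a;o[:b.shape[0],400:400+b.shape[1]]=b
cv2.imwrite('pics/c1.png',o)
for uv,z in (((480,195),34),((474,280),34),((472,238),34),((338,210),100),((325,245),40),((352,165),60),((181,278),45)): print(uv,p2w('top',uv,z))
E
```

```text
(480, 195) [ 651.798 -320.697   34.   ]
(474, 280) [ 465.504 -300.506   34.   ]
(472, 238) [ 556.182 -299.743   34.   ]
(338, 210) [601.186  -9.412 100.   ]
(325, 245) [537.497  17.498  40.   ]
(352, 165) [710.748 -39.712  60.   ]
(181, 278) [462.443 326.77   45.   ]
```

View pics/c1.png

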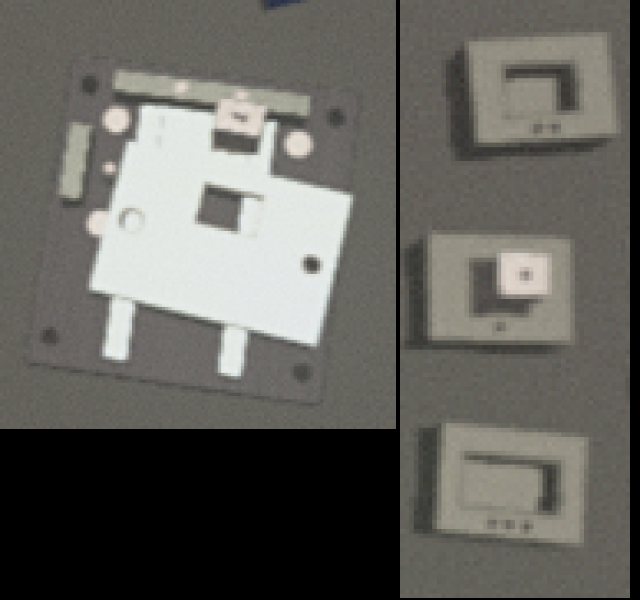

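Crop: the stand with two dots is the far one, at top pixel (480,195) with a roughly 33 mm pocket, so it is stand2. The near one (474,280) has three dots, and the middle one holds block1. Block2, steel with two dots, is at top pixel (338,211). Next I'll estimate poses and go above the block.

Run:
```python
from h import *
cr=lambda u,v:(u/3.3+265,v/3.3+175)
W=lambda u,v,z:p2w('top',cr(u,v),z)
c=np.array([W(78,58,12),W(357,97,12),W(27,363,12),W(322,402,12)])
m=np.array([[80,100],[80,-100],[-135,100],[-135,-100]],float)
def fit(m,c):
    A=m-m.mean(0);B=c[:,:2]-c[:,:2].mean(0)
    th=np.arctan2((A[:,0]*B[:,1]-A[:,1]*B[:,0]).sum(),(A*B).sum())
    r=np.array([[np.cos(th),-np.sin(th)],[np.sin(th),np.cos(th)]]); t=c[:,:2].mean(0)-r@m.mean(0)
    return t,th,(c[:,:2]-(m@r.T+t))
print('reg',fit(m,c))
print('block',W(240,118,100),W(215,112,100),W(267,122,100))
p=np.array([W(353,195,52),W(319,347,52),W(90,290,52)])
print('plate',fit(np.array([[50,-75],[-50,-75],[-50,75]],float),p))
cs=lambda u,v:p2w('top',((u-400)/4.6+450,v/4.6+175),34)
d=np.array([cs(470,43),cs(608,33),cs(615,135),cs(478,145)])
print('stand2',fit(np.array([[25,33],[25,-33],[-25,-33],[-25,33]],float),d))
s=sense();print(rot(s).as_matrix())
```

```text
reg (array([571.299,  16.118]), np.float64(-0.12849599302120104), array([[-1.712, -3.072],
       [-2.77 ,  3.715],
       [ 1.244, -1.083],
       [ 3.238,  0.44 ]]))
block [599.595  -8.863 100.   ] [603.329   6.682 100.   ] [597.143 -25.605 100.   ]
plate (array([527.959,   1.546]), np.float64(-0.2301550881697537), array([[ 0.529,  0.013],
       [-0.769, -0.649],
       [ 0.24 ,  0.636]]))
stand2 (array([ 653.369, -322.964]), np.float64(0.06098010518968013), array([[-0.527, -1.034],
       [ 0.582, -0.53 ],
       [ 0.545,  1.518],
       [-0.6  ,  0.047]]))
[[ 0.952  0.306 -0.   ]
 [ 0.306 -0.952  0.001]
 [ 0.    -0.001 -1.   ]]
```

```bash
for i in 1 2 3; do python3 -m jog '[[0.0316,-0.0185,0,0,0,0,0.0854],[0.0316,-0.0185,0,0,0,0,0.0854],[0.0316,-0.0185,0,0,0,0,0.0854],[0.0316,-0.0185,0,0,0,0,0.0854],[0.0316,-0.0185,0,0,0,0,0.0854]]' >/dev/null; done
python3 -m jog '[[0.0316,-0.0185,0,0,0,0,0.0854],[0.0316,-0.0185,0,0,0,0,0.0854],[0.0316,-0.0185,0,0,0,0,0.0854]]'
python3 -m jog '[[0,0,0.008,0,0,0.12,0.07],[0,0,0.008,0,0,0.12,0.07],[0,0,0.008,0,0,0.12,0.07],[0,0,0.008,0,0,0.12,0.07],[0,0,0,0,0,0,0.07]]'
python3 - <<'E'
from h import *
s=sense();print(s['time_s'],s['eef_pos'],rot(s).as_matrix(),s['joints']);cv2.imwrite('pics/w1.png',eyes.capture('wrist')[:,:,::-1])
E
```

```text
time_s: 1.9
eef_pos: [601.0, -7.5, 241.9]
ee_rot: [-0.0, 0.988, 0.155, -0.0]
force: [-0.8, -0.3, 0.1]
grip_width: 1.004
grip_force: 0.0
time_s: 2.4
eef_pos: [599.7, -8.7, 208.9]
ee_rot: [-0.0, 0.996, -0.085, -0.001]
force: [0.2, -0.7, -0.6]
grip_width: 0.823
grip_force: 0.0
2.4 [599.711  -8.721 208.9  ] [[ 0.986 -0.169 -0.003]
 [-0.169 -0.986  0.001]
 [-0.003 -0.    -1.   ]] [-0.21   0.505  1.306 -0.     1.334  1.531]
```

View pics/w1.png

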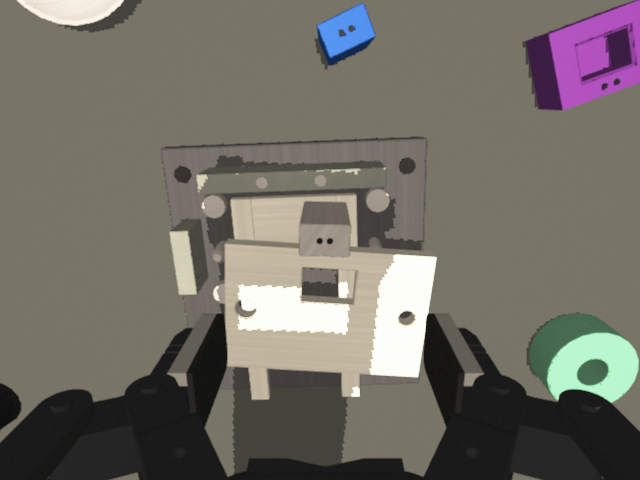

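Wrist view: block2's top is at (300–350, 221–255) with two dots, centred under the tool and aligned with it. The register corners are at (163,149) and (426,138). The plate's hole mouths are near (246,307) and (406,317).

Run:
```python
from h import *
s=sense()
W=lambda u,v,z:p2w('wrist',(u,v),z,s)
c=[W(300,221,100),W(350,222,100),W(350,255,100),W(300,254,100)];print('block',np.mean(c,0),np.array(c))
# register: stop top corners, base corners
m=np.array([[80,100,12],[80,-100,12],[50.5,65,46],[50.5,-65,46],[64.5,-65,46],[36,62,22],[36,-62,22]],float)
px=[(163,149),(426,138),(203,193),(384,186),(384,164),(214,206),(377,200)]
from scipy.optimize import least_squares
def f(p):
    r=R.from_euler('z',p[2]).as_matrix()
    return np.ravel([w2p('wrist',r@a+[p[0],p[1],0],s)-b for a,b in zip(m,px)])
o=least_squares(f,[571,16,-.128],loss='soft_l1');print('reg',o.x,f(o.x).reshape(-1,2))
m2=np.array([[50,75,12],[50,-75,12],[-50,-75,12],[-50,75,12]],float)
px2=[(226,241),(435,257),(419,377),(229,367)]
def g(p):
    r=R.from_euler('z',p[2]).as_matrix()
    return np.ravel([w2p('wrist',r@a+[p[0],p[1],40],s)-b for a,b in zip(m2,px2)])
o=least_squares(g,[528,2,-.2]);print('plate',o.x,g(o.x).reshape(-1,2))
```

```text
block [602.341  -8.867 100.   ] [[614.978   3.611 100.   ]
 [609.611 -24.693 100.   ]
 [589.629 -21.696 100.   ]
 [595.146   7.312 100.   ]]
reg [573.412  17.417  -0.124] [[-4.788 -1.035]
 [ 0.803 -1.801]
 [-5.602  1.234]
 [ 1.592  0.261]
 [ 1.598  1.817]
 [-1.154  0.441]
 [ 0.323 -0.464]]
plate [529.321   1.565  -0.23 ] [[-0.435  2.434]
 [ 2.604 -0.772]
 [ 0.18  -0.487]
 [-2.539 -1.031]]
```

```bash
python3 -m jog '[[0.002,0,0.03,0,0,0,0.06],[0,0,0.03,0,0,0,0.055],[0,0,0.03,0,0,0,0.055],[0,0,0.025,0,0,0,0.055],[0,0,0.016,0,0,0,0.055]]' 60
python3 -m jog '[[0,0,0,0,0,0,0.055],[0,0,0,0,0,0,0.02],[0,0,0,0,0,0,0.02],[0,0,0,0,0,0,0.02],[0,0,0,0,0,0,0.02]]' 60
python3 -m jog '[[0,0,0,0,0,0,0.02],[0,0,0,0,0,0,0.02]]' 60
```

```text
time_s: 2.95
eef_pos: [601.7, -9.1, 77.8]
ee_rot: [-0.0, 0.997, -0.083, -0.001]
force: [-0.1, 0.2, -0.1]
grip_width: 0.645
grip_force: 0.0
time_s: 3.45
eef_pos: [603.0, -9.3, 80.7]
ee_rot: [0.0, 0.996, -0.084, 0.001]
force: [0.4, 0.6, 4.7]
grip_width: 0.341
grip_force: 61.7
time_s: 3.65
eef_pos: [603.0, -9.4, 80.5]
ee_rot: [0.0, 0.996, -0.084, 0.001]
force: [0.9, 0.5, 5.5]
grip_width: 0.34
grip_force: 61.6
```

```bash
python3 -m jog '[[0,0,-0.01,0,0,0,0.02],[0,0,-0.03,0,0,0,0.02],[0,0,-0.04,0,0,0,0.02],[0.0032,0.0393,0,0,0,0,0.02],[0.0032,0.0393,0,0,0,0,0.02]]' 
python3 -m jog '[[0.0032,0.0393,0,0,0,0,0.02],[0.0032,0.0393,0,0,0,0,0.02],[0.0032,0.0393,0,0,0,0,0.02],[0.0032,0.0393,0,0,0,0,0.02],[0.0032,0.0393,0,0,0,0,0.02]]' 
python3 -m jog '[[0.0032,0.0393,0,0,0,0,0.02],[0,0,0,0,0,-0.115,0.02],[0,0,0,0,0,-0.115,0.02],[0,0,0,0,0,0,0.02],[0,0,0,0,0,0,0.02]]'
python3 - <<'E'
from h import *
s=sense();print(s['time_s'],s['eef_pos'],rot(s).as_matrix(),s['joints']);cv2.imwrite('pics/w2.png',eyes.capture('wrist')[:,:,::-1])
E
```

```text
time_s: 4.15
eef_pos: [595.4, -88.0, 160.9]
ee_rot: [0.0, 0.997, -0.083, 0.001]
force: [0.8, -1.7, -2.4]
grip_width: 0.341
grip_force: 61.0
time_s: 4.65
eef_pos: [577.4, -285.5, 159.6]
ee_rot: [-0.0, 0.996, -0.084, -0.0]
force: [0.4, 0.8, -2.6]
grip_width: 0.345
grip_force: 60.9
time_s: 5.15
eef_pos: [574.4, -323.1, 159.4]
ee_rot: [-0.0, 1.0, 0.029, -0.0]
force: [-0.2, 1.2, -2.2]
grip_width: 0.339
grip_force: 60.9
5.15 [ 574.43  -323.147  159.403] [[ 0.998  0.058 -0.   ]
 [ 0.058 -0.998  0.   ]
 [-0.    -0.    -1.   ]] [-0.69   0.676  1.154 -0.     1.311  0.823]
```

View pics/w2.png

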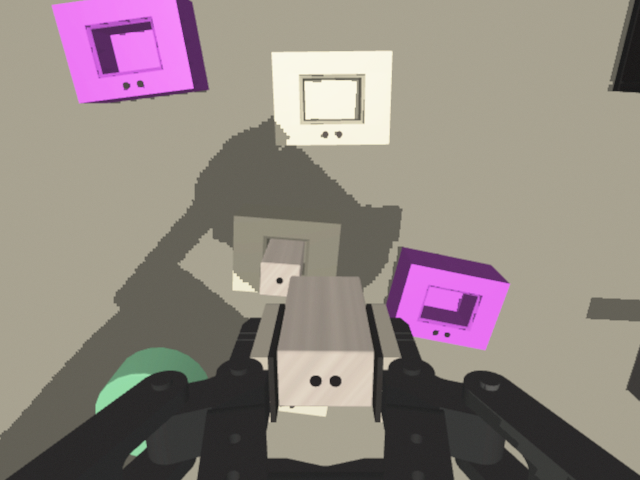

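Wrist view: block2 is held squarely, with its top face at about (279–373, 347–403). The stand2 pocket mouth is at (300–364, 75–123), with two dots below it.

Run:
```python
from h import *
s=sense()
im=cv2.imread('pics/w2.png')
W=lambda u,v,z:p2w('wrist',(u,v),z,s)
p=np.array([W(*a,34) for a in((300,75),(364,75),(364,123),(300,123))]);o=np.array([W(*a,34) for a in((273,52),(392,51),(390,145),(274,145))])
print(p,p.mean(0),o.mean(0)); print(o)
b=np.array([W(*a,179) for a in((281,347),(371,346),(374,403),(278,403))]);print(b,b.mean(0))
Rm=rot(s).as_matrix(); print('tool shift',Rm.T@(p.mean(0)-s['eef_pos']),Rm.T@(o.mean(0)-s['eef_pos']),'block in tool',Rm.T@(b.mean(0)-s['eef_pos']))
```

```text
[[ 665.875 -303.472   34.   ]
 [ 667.949 -338.865   34.   ]
 [ 642.353 -341.076   34.   ]
 [ 640.212 -304.517   34.   ]] [ 654.097 -321.983   34.   ] [ 653.926 -322.126   34.   ]
[[ 676.74  -288.288   34.   ]
 [ 681.039 -353.055   34.   ]
 [ 630.933 -357.218   34.   ]
 [ 626.993 -289.942   34.   ]]
[[ 583.536 -309.204  179.   ]
 [ 585.41  -335.552  179.   ]
 [ 565.551 -338.292  179.   ]
 [ 563.831 -308.818  179.   ]] [ 574.582 -322.966  179.   ]
tool shift [ 79.55    3.568 125.395] [ 79.371   3.701 125.395] block in tool [  0.08   -0.132 -19.586]
```

```bash
python3 -m jog '[[0.027,0.0036,0,0,0,0,0.02],[0.027,0,0,0,0,0,0.02],[0.0255,0,0,0,0,0,0.02],[0,0,0.03,0,0,0,0.02],[0,0,0.03,0,0,0,0.02]]'
python3 -m jog '[[0,0,0.019,0,0,0,0.02],[0,0,0,0,0,0,0.02],[0,0,0,0,0,0,0.02]]'
```

```text
time_s: 5.7
eef_pos: [655.0, -321.7, 98.9]
ee_rot: [0.0, 1.0, 0.03, 0.001]
force: [-0.3, -1.5, -4.0]
grip_width: 0.342
grip_force: 61.0
time_s: 6.0
eef_pos: [654.3, -322.2, 81.2]
ee_rot: [0.0, 1.0, 0.03, 0.0]
force: [-0.4, -0.7, -2.2]
grip_width: 0.34
grip_force: 60.8
```

```bash
python3 -m jog '[[0,0,0.008,0,0,0,0.02],[0,0,0.006,0,0,0,0.02],[0,0,0.005,0,0,0,0.02],[0,0,0,0,0,0,0.02]]'
python3 -m jog '[[0,0,0.004,0,0,0,0.02],[0,0,0.004,0,0,0,0.02],[0,0,0.004,0,0,0,0.02],[0,0,0,0,0,0,0.02]]'
```

```text
time_s: 6.4
eef_pos: [655.0, -322.1, 61.2]
ee_rot: [0.0, 1.0, 0.03, 0.001]
force: [7.1, -0.6, -4.3]
grip_width: 0.339
grip_force: 60.4
time_s: 6.8
eef_pos: [655.2, -322.2, 51.0]
ee_rot: [0.001, 1.0, 0.03, 0.002]
force: [3.5, 1.8, 5.4]
grip_width: 0.337
grip_force: 61.8
```

```bash
python3 -m jog '[[0,0,0.002,0,0,0,0.02],[0,0,0,0,0,0,0.02]]'; python3 -m jog '[[0,0,0,0,0,0,0.055],[0,0,0,0,0,0,0.055],[0,0,0,0,0,0,0.055],[0,0,-0.02,0,0,0,0.055],[0,0,-0.04,0,0,0,0.055]]'; python3 -m jog '[[0,0,-0.045,0,0,0,0.055],[0,0,-0.02,0,0,0,0],[-0.02,0,0,0,0,0,0],[0,0,0,0,0,0,0]]'
python3 - <<'E'
from h import *
s=sense();i=eyes.capture('wrist')[:,:,::-1].copy();t=eyes.capture('top')[:,:,::-1].copy()
cv2.imwrite('pics/w3.png',i);cv2.imwrite('pics/t3.png',t)
c=w2p('wrist',[654,-322,70],s);print(c)
u,v=c.astype(int);a=cv2.resize(i[max(0,v-80):v+80,max(0,u-80):u+80],(400,400))
b=cv2.resize(t[185:305,265:385],(400,400),interpolation=3)
cv2.imwrite('pics/c3.png',np.hstack([a,b]))
W=w2p('wrist',[654,-322,10],s)
E
```

```text
time_s: 7.0
eef_pos: [655.4, -322.2, 50.9]
ee_rot: [0.001, 1.0, 0.031, 0.002]
force: [-0.6, 4.5, 16.3]
grip_width: 0.344
grip_force: 63.2
time_s: 7.5
eef_pos: [652.5, -321.4, 104.0]
ee_rot: [-0.002, 1.0, 0.03, -0.003]
force: [0.6, 0.3, 0.1]
grip_width: 0.641
grip_force: 0.0
time_s: 7.9
eef_pos: [632.8, -323.8, 172.7]
ee_rot: [0.0, 1.0, 0.03, -0.0]
force: [0.2, -0.4, -0.4]
grip_width: 0.137
grip_force: 0.0
[324.668 209.717]
```

View pics/c3.png

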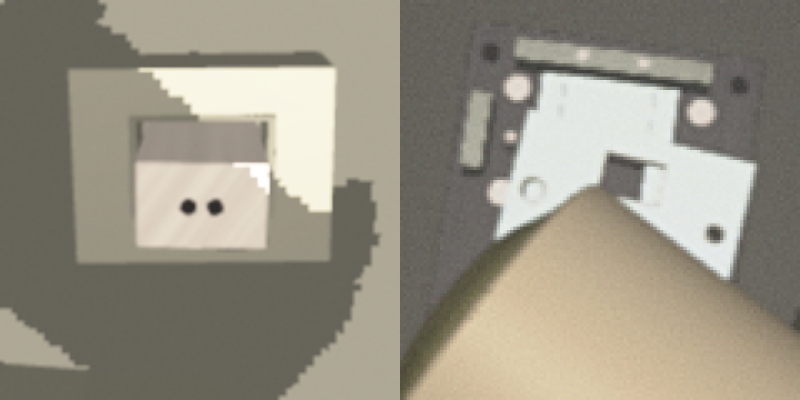

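Block2 is seated upright in stand2: it stopped on the floor at 16 N, and the two dots match. The plate is still at its start place. Next I'll push it with the gripper fully open, both fingers on the near edge.

```bash
for i in 1 2; do python3 -m jog '[[-0.0166,-0.03475,0,0,0,0,0.0854],[-0.0166,-0.03475,0,0,0,0,0.0854],[-0.0166,-0.03475,0,0,0,0,0.0854],[-0.0166,-0.03475,0,0,0,0,0.0854],[-0.0166,-0.03475,0,0,0,0,0.0854]]'>/dev/null; done
python3 -m jog '[[0,0,0.03,0,0,0.093,0.0854],[0,0,0.04,0,0,0.093,0.0854],[0,0,0.035,0,0,0,0.0854],[0,0,0,0,0,0,0.0854],[0,0,0,0,0,0,0.0854]]'
python3 - <<'E'
from h import *
s=sense();p=s['eef_pos'];t=-.125;print(p,R.from_euler('z',-t).apply(p-[572.5,17,0]),rot(s).as_matrix()[:,0],s['grip_width'])
E
```

```text
time_s: 9.5
eef_pos: [447.9, 13.4, 67.8]
ee_rot: [-0.0, 0.998, -0.062, -0.0]
force: [-1.3, -0.2, 1.6]
grip_width: 0.999
grip_force: 0.0
[447.935  13.362  67.842] [-123.14   -19.139   67.842] [ 0.992 -0.124 -0.   ] 0.9991362965755981
```

```bash
python3 -m jog '[[0,0,0.015,0,0,0,0.0854],[0,0,0.01,0,0,0,0.0854],[0.01,0,0,0,0,0,0.0854],[0.01,0,0,0,0,0,0.0854],[0.01,0,0,0,0,0,0.0854]]'
python3 -m jog '[[0.008,0,0,0,0,0,0.0854],[0.008,0,0,0,0,0,0.0854],[0.005,0,0,0,0,0,0.0854],[0,0,0,0,0,0,0.0854]]'
python3 - <<'E'
from h import *
s=sense();cv2.imwrite('pics/w4.png',eyes.capture('wrist')[:,:,::-1])
E
```

```text
time_s: 10.0
eef_pos: [478.3, 9.3, 43.0]
ee_rot: [0.0, 0.998, -0.063, 0.0]
force: [-3.1, -0.8, 1.4]
grip_width: 1.0
grip_force: 1.5
time_s: 10.4
eef_pos: [498.8, 6.9, 42.4]
ee_rot: [0.0, 0.998, -0.063, 0.001]
force: [-0.2, -0.3, -0.3]
grip_width: 0.999
grip_force: 0.0
```

View pics/w4.png

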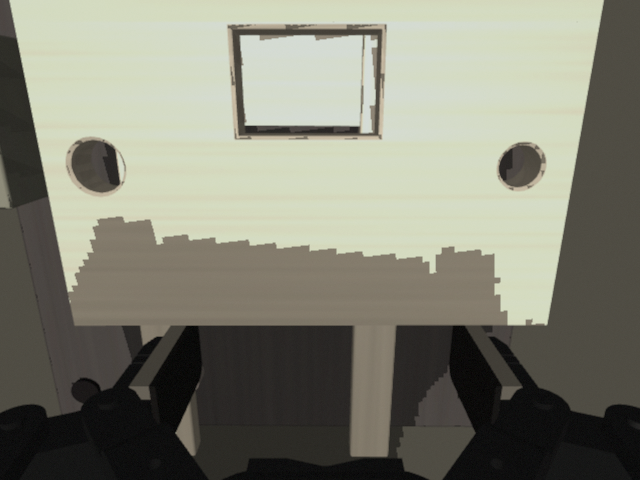

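Wrist view: the plate's near edge (v≈325) is square against both fingers, with the holes at (96,166) and (521,166). I'll keep pushing to the far stop.

```bash
python3 -m jog '[[0.004,0,0,0,0,0,0.0854],[0.003,0,0,0,0,0,0.0854],[0.002,0,0,0,0,0,0.0854],[0,0,0,0,0,0,0.0854]]'
python3 -m jog '[[0.002,0,0,0,0,0,0.0854],[0,0,0,0,0,0,0.0854]]'
python3 -m jog '[[0.002,0,0,0,0,0,0.0854],[0,0,0,0,0,0,0.0854]]'
```

```text
time_s: 10.85
eef_pos: [507.1, 5.8, 42.3]
ee_rot: [-0.0, 0.998, -0.063, 0.0]
force: [-0.6, 0.3, 0.4]
grip_width: 0.998
grip_force: 0.7
time_s: 11.05
eef_pos: [509.0, 5.6, 42.3]
ee_rot: [-0.0, 0.998, -0.063, 0.0]
force: [-1.9, 1.1, 0.4]
grip_width: 1.001
grip_force: 1.0
time_s: 11.25
eef_pos: [510.1, 5.6, 42.2]
ee_rot: [-0.0, 0.998, -0.063, -0.001]
force: [-8.2, 1.4, 4.0]
grip_width: 1.001
grip_force: 3.6
```

```bash
python3 -m jog '[[0.001,0,0,0,0,0,0.0854],[0,0,0,0,0,0,0.0854],[-0.012,0,0,0,0,0,0.0854],[-0.005,0,-0.035,0,0,0,0.0854],[0,0,-0.035,0,0,0,0.02]]'
python3 -m jog '[[0.024,0.033,0,0,0,0,0],[0.024,0.033,0,0,0,0,0],[0.029,0.034,0,0,0,0,0],[0,0,0.025,0,0,0,0],[0,0,0,0,0,0,0]]'
python3 -m jog '[[0,0,0.031,0,0,0,0],[0,0,0,0,0,0,0],[0,0,0,0,0,0,0]]'
python3 - <<'E'
from h import *
s=sense();p=s['eef_pos'];t=-.125;print(p,R.from_euler('z',-t).apply(p-[572.5,17,0]),rot(s).as_matrix()[:,0],s['grip_width'])
cv2.imwrite('pics/w5.png',eyes.capture('wrist')[:,:,::-1])
E
```

```text
time_s: 11.75
eef_pos: [494.5, 7.4, 112.9]
ee_rot: [-0.0, 0.998, -0.063, -0.0]
force: [0.1, -0.5, -0.7]
grip_width: 0.857
grip_force: 0.0
time_s: 12.25
eef_pos: [558.0, -101.9, 84.7]
ee_rot: [-0.001, 0.998, -0.063, -0.002]
force: [0.1, -0.1, -0.7]
grip_width: -0.001
grip_force: 0.0
time_s: 12.55
eef_pos: [559.0, -101.0, 57.3]
ee_rot: [0.0, 0.998, -0.062, 0.0]
force: [0.8, 0.1, 1.2]
grip_width: 0.003
grip_force: 0.0
[ 559.02  -100.997   57.292] [   1.336 -118.757   57.292] [ 0.992 -0.124  0.   ] 0.002744213329577418
```

View pics/w5.png

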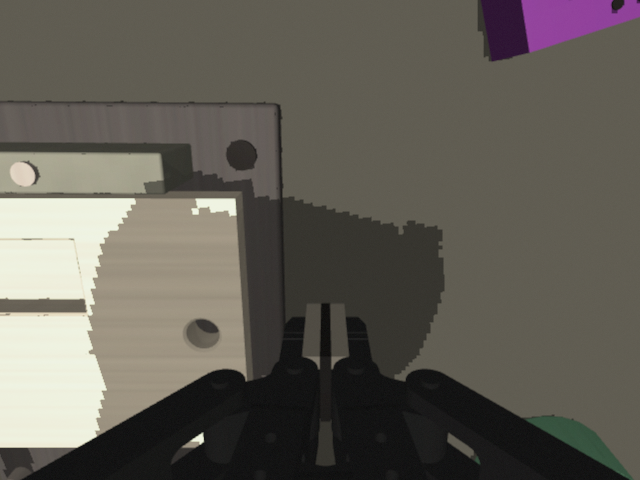

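Wrist view: the fingertips (325,330) stand clear of the plate's right edge (u≈245). The plate's far edge (v≈197) is against the far stop. Now I'll push left.

```bash
python3 -m jog '[[0,-0.006,0.0015,0,0,0,0],[0,-0.006,0,0,0,0,0],[0,-0.005,0,0,0,0,0],[0,-0.004,0,0,0,0,0],[0,0,0,0,0,0,0]]'
python3 -m jog '[[0,-0.002,0,0,0,0,0],[0,-0.002,0,0,0,0,0],[0,0,0,0,0,0,0]]'
python3 -m jog '[[0,-0.002,0,0,0,0,0],[0,0,0,0,0,0,0]]'
```

```text
time_s: 13.1
eef_pos: [561.7, -80.2, 55.1]
ee_rot: [0.0, 0.998, -0.062, 0.0]
force: [0.4, -0.1, 0.5]
grip_width: -0.001
grip_force: 0.3
time_s: 13.4
eef_pos: [562.1, -76.8, 55.0]
ee_rot: [0.0, 0.998, -0.063, 0.0]
force: [-0.7, -3.3, 2.4]
grip_width: 0.003
grip_force: 2.3
time_s: 13.6
eef_pos: [562.4, -74.8, 54.9]
ee_rot: [0.0, 0.998, -0.063, 0.0]
force: [-1.7, -3.7, 2.5]
grip_width: -0.001
grip_force: 2.5
```

```bash
python3 -m jog '[[0,-0.002,0,0,0,0,0],[0,0,0,0,0,0,0]]'
python3 -m jog '[[0,-0.002,0,0,0,0,0],[0,0,0,0,0,0,0]]'
python3 -m jog '[[0,-0.002,0,0,0,0,0],[0,0,0,0,0,0,0]]'
```

```text
time_s: 13.8
eef_pos: [562.6, -72.8, 54.9]
ee_rot: [0.0, 0.998, -0.063, 0.0]
force: [-0.4, -3.0, 2.8]
grip_width: 0.002
grip_force: 2.6
time_s: 14.0
eef_pos: [562.9, -70.8, 54.9]
ee_rot: [0.0, 0.998, -0.063, 0.0]
force: [-1.6, -4.4, 4.1]
grip_width: -0.001
grip_force: 2.7
time_s: 14.2
eef_pos: [563.1, -68.8, 55.0]
ee_rot: [0.0, 0.998, -0.063, 0.0]
force: [-0.6, -4.2, 4.4]
grip_width: 0.002
grip_force: 2.8
```

```bash
python3 -m jog '[[0,-0.002,0,0,0,0,0],[0,0,0,0,0,0,0]]'
python3 -m jog '[[0,-0.002,0,0,0,0,0],[0,0,0,0,0,0,0]]'
python3 - <<'E'
from h import *
s=sense();cv2.imwrite('pics/w6.png',eyes.capture('wrist')[:,:,::-1]);print(s['eef_pos'])
E
```

```text
time_s: 14.4
eef_pos: [563.3, -67.8, 55.0]
ee_rot: [0.001, 0.998, -0.062, 0.0]
force: [-2.5, -10.0, 3.0]
grip_width: -0.0
grip_force: 5.8
time_s: 14.6
eef_pos: [563.3, -67.3, 55.0]
ee_rot: [0.002, 0.998, -0.062, -0.0]
force: [-3.7, -18.7, 2.4]
grip_width: -0.005
grip_force: 10.1
[563.348 -67.325  55.005]
```

View pics/w6.png

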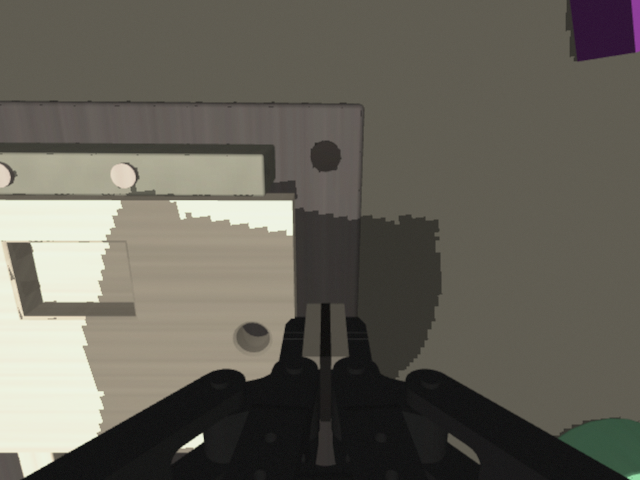

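Wrist view: the plate's far edge lies along the far stop (v≈197). Its right edge (u≈295) is about 10 mm past the stop's end, and the side force rose to 19 N, so it is against the left stop. I'll give the near edge one more short push to be sure of both stops.

```bash
python3 -m jog '[[0,0.006,0,0,0,0,0],[0,0.004,-0.02,0,0,0,0],[0,0,-0.02,0,0,0,0],[-0.04,0,0,0,0,0,0],[-0.04,-0.03,0,0,0,0,0]]'
python3 -m jog '[[0,-0.035,0,0,0,0,0],[0,-0.03,0,0,0,0,0],[0,0,0.02,0,0,0,0],[0,0,0.0195,0,0,0,0],[0,0,0,0,0,0,0]]'
python3 -m jog '[[0.006,0,0,0,0,0,0],[0.005,0,0,0,0,0,0],[0.003,0,0,0,0,0,0],[0,0,0,0,0,0,0]]'
python3 -m jog '[[0.002,0,0,0,0,0,0],[0,0,0,0,0,0,0]]'
```

```text
time_s: 15.15
eef_pos: [485.7, -35.7, 94.5]
ee_rot: [-0.0, 0.998, -0.064, 0.0]
force: [0.6, 1.2, -1.0]
grip_width: 0.002
grip_force: 0.0
time_s: 15.65
eef_pos: [492.9, 30.6, 53.1]
ee_rot: [-0.001, 0.998, -0.062, -0.003]
force: [1.2, 0.7, 0.5]
grip_width: -0.002
grip_force: 0.0
time_s: 16.05
eef_pos: [509.3, 27.6, 55.8]
ee_rot: [0.0, 0.998, -0.063, 0.001]
force: [0.3, 0.1, 0.5]
grip_width: -0.003
grip_force: 0.0
time_s: 16.25
eef_pos: [510.8, 27.5, 55.5]
ee_rot: [0.0, 0.998, -0.063, 0.0]
force: [-0.3, -0.3, -0.5]
grip_width: 0.0
grip_force: 0.0
```

```bash
python3 -m jog '[[0.002,0,0,0,0,0,0],[0,0,0,0,0,0,0]]'
python3 -m jog '[[0.0015,0,0,0,0,0,0],[0,0,0,0,0,0,0]]'
python3 -m jog '[[0.001,0,0,0,0,0,0],[0,0,0,0,0,0,0]]'
```

```text
time_s: 16.45
eef_pos: [512.7, 27.3, 55.3]
ee_rot: [-0.0, 0.998, -0.063, 0.0]
force: [0.9, -0.5, -0.1]
grip_width: 0.003
grip_force: 0.0
time_s: 16.65
eef_pos: [513.0, 27.3, 55.1]
ee_rot: [-0.0, 0.998, -0.062, -0.002]
force: [-5.8, 0.2, 4.7]
grip_width: -0.002
grip_force: 3.0
time_s: 16.85
eef_pos: [513.1, 27.4, 55.1]
ee_rot: [-0.0, 0.998, -0.062, -0.003]
force: [-10.7, 0.4, 7.4]
grip_width: -0.001
grip_force: 5.2
```

```bash
python3 -m jog '[[-0.006,0,0,0,0,0,0],[0,0,-0.03,0,0,0,0],[0.03,0.003,0,0,0,0,0],[0.027,0,0,0,0,0,0],[0,0,0,0,0,0,0]]'
python3 -m jog '[[0,0,0.015,0,0,0,0],[0,0,0.004,0,0,0,0],[0,0,0,0,0,0,0]]'
python3 - <<'E'
from h import *
s=sense();p=s['eef_pos'];t=-.125;print(p,R.from_euler('z',-t).apply(p-[572.5,17,0]))
E
```

```text
time_s: 17.35
eef_pos: [567.5, 17.0, 85.5]
ee_rot: [0.0, 0.998, -0.063, 0.001]
force: [-0.8, -0.1, -0.7]
grip_width: -0.0
grip_force: 0.0
time_s: 17.65
eef_pos: [564.4, 17.9, 65.7]
ee_rot: [-0.0, 0.998, -0.063, -0.001]
force: [-0.5, 0.0, 0.0]
grip_width: -0.002
grip_force: 0.0
[564.438  17.863  65.72 ] [-8.107 -0.149 65.72 ]
```

```bash
python3 -m jog '[[-0.002,0,0.002,0,0,0,0],[0,0,0.002,0,0,0,0],[0,0,0.002,0,0,0,0],[0,0,0,0,0,0,0]]'
python3 -m jog '[[0,0,0.003,0,0,0,0],[0,0,0.003,0,0,0,0],[0,0,0,0,0,0,0]]'
python3 -m jog '[[0,0,0.003,0,0,0,0],[0,0,0.003,0,0,0,0],[0,0,0,0,0,0,0]]'
```

```text
time_s: 18.05
eef_pos: [563.2, 18.0, 60.9]
ee_rot: [0.0, 0.998, -0.063, 0.0]
force: [-2.6, 1.1, 4.4]
grip_width: 0.002
grip_force: 2.3
time_s: 18.35
eef_pos: [563.2, 18.0, 54.9]
ee_rot: [0.0, 0.998, -0.063, 0.0]
force: [-3.0, 0.2, 5.5]
grip_width: -0.0
grip_force: 2.4
time_s: 18.65
eef_pos: [563.2, 18.0, 48.9]
ee_rot: [0.0, 0.998, -0.062, 0.0]
force: [-3.0, 0.0, 4.7]
grip_width: -0.001
grip_force: 2.5
```

```bash
python3 -m jog '[[0,0,0.002,0,0,0,0],[0,0,0.0015,0,0,0,0],[0,0,0,0,0,0,0]]'
python3 -m jog '[[0,0,0.0015,0,0,0,0],[0,0,0,0,0,0,0]]'
python3 -m jog '[[0,0,0.001,0,0,0,0],[0,0,0,0,0,0,0]]'
```

```text
time_s: 18.95
eef_pos: [563.2, 18.0, 45.6]
ee_rot: [0.0, 0.998, -0.062, 0.0]
force: [-3.5, -0.5, 6.9]
grip_width: -0.001
grip_force: 3.6
time_s: 19.15
eef_pos: [563.3, 18.0, 45.0]
ee_rot: [0.0, 0.998, -0.062, 0.0]
force: [-7.5, 0.2, 16.5]
grip_width: -0.003
grip_force: 8.0
time_s: 19.35
eef_pos: [563.3, 18.0, 45.0]
ee_rot: [0.0, 0.998, -0.062, 0.0]
force: [-11.8, 0.3, 26.6]
grip_width: -0.005
grip_force: 12.8
```

On the pads: it stopped hard at the expected TCP z of 45. I'll lift off, back away and look.

```bash
python3 -m jog '[[0,0,-0.004,0,0,0,0],[0,0,-0.03,0,0,0,0],[0,0,-0.045,0,0,0,0],[-0.03,0,-0.045,0,0,0,0],[-0.04,0,-0.03,0,0,0,0]]'
python3 -m jog '[[0,0,0,0,0,0,0],[0,0,0,0,0,0,0]]'
python3 - <<'E'
from h import *
s=sense();i=eyes.capture('wrist')[:,:,::-1].copy()
t=eyes.capture('scene')[:,:,::-1];cv2.imwrite('pics/s7.png',t)
a=cv2.resize(i,(520,390));b=cv2.resize(t[180:310,165:395],(520,294),interpolation=3)
o=np.zeros((600,800,3),np.uint8);o[:300,:400]=cv2.resize(i,(400,300))
o[:300,400:]=cv2.resize(t[180:375,165:395],(400,300),interpolation=3)
o[300:]=cv2.resize(i[0:240,130:530],(800,480))[:300]
cv2.imwrite('pics/c7.png',o);cv2.imwrite('pics/w7.png',i)
for p in([573,17,34],): print(w2p('wrist',p,s))
E
```

```text
time_s: 19.85
eef_pos: [496.5, 26.1, 195.3]
ee_rot: [0.0, 0.998, -0.063, 0.002]
force: [0.4, 0.0, 2.1]
grip_width: 0.003
grip_force: 0.0
time_s: 20.05
eef_pos: [496.2, 26.4, 193.6]
ee_rot: [0.0, 0.998, -0.063, 0.001]
force: [0.7, 0.1, -0.3]
grip_width: 0.002
grip_force: 0.0
[325.082 103.595]
```

View pics/c7.png

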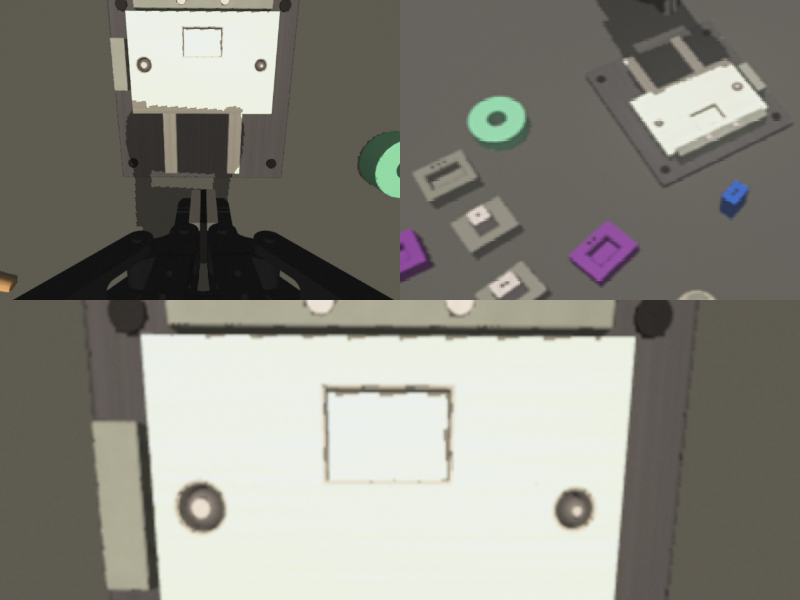

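The plate lies flush with both pins centred in its holes (lower crop, (202,508) and (574,508)) and sits against both stops. Block2 is in the two-dot stand.

```bash
python3 -c "
from rig import finish_job
print(finish_job())"
```

```text
the job is handed in; nothing more can be done
None
```

The job is handed in at about 20 s: block2 stands fully down in its two-dot stand, and the gate plate is against both stops, pressed flush on its rest pads with the pins through its holes.

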